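# Sweep the failed prints off the print bed

## Robot

A 7-joint arm with a two-finger parallel gripper is mounted at the origin on the work surface. World frame = base frame: x ahead of the robot, y to its left, z up, the work surface at z = 0. Lengths are in m, angles in rad, forces in N, time in s.
With the tool pointing down it reaches from about 0.4 to 0.75 m from the base axis. Payload 19.5 kg.
Tool frame: the origin (TCP) lies midway between the tips of the shut fingers; the grasp point (between the pads) lies 19 mm behind it (bot.hold_point_z is the y of the grasp point in the tool frame, in m); y points along the fingers, z is the direction in which the jaws open and shut, and the axes are right-handed (so a half turn about y gives the same grasp; the last joint's range is limited). The gripper opens to 85 mm and grips with 20 to 120 N. Pads are 22 mm wide; open, the fingers measure 114 mm over their backs; the gripper's body (76 mm by 85 mm) begins 54 mm behind the grasp point. The pads swing forward as they close: fully open they stand 13 mm farther back than shut.
Start: joints at [-1.161, 0.707, -0.028, 1.485, 0.022, 0.951, -0.075], TCP at [0.251, 0.517, 0.231] pointing down, gripper open.
Joint ranges: [-2.71, 2.71], [-0.32, 2.16], [-1.57, 1.52], [0, 2.45], [-1.46, 4.6], [0, 2.02], [-2.83, 2.83]. Speed limits (rad/s): [1.89, 1.89, 2.57, 2.57, 3.01, 3.01, 3.01].

## Interface

Orientations are given as a 3x3 rotation matrix whose columns are the frame's x, y, z axes.
In Python, from plant import bot, cams, order gives the robot as it stands.
- The arm moves only by the tool move_arm, never from a script. Its argument "series" is a list of rows, each a list of 7 numbers: the shift along the tool's x, y, z in cm, then the turn, a rotation vector about the tool's x, y, z in degrees, then the opening, from -1 (shut) to 1 (fully open). In form: [[dx, dy, dz, ax, ay, az, fingers], ...]. A call has 1 to 20 rows; each row shifts and turns the commanded pose from where the row before left it, along the tool's axes as they then stand; what a row does not reach is not made up. A row lasts 1/12 s, in which the tool goes at most 41.7 mm and 7.16 degrees, less where a joint would pass 70% of its speed; a pose out of reach is approached as far as the arm can. A call is refused whole if a number of a shift passes 4.17 or a number of a turn 7.16, either way. A call with a gripper value outside its range is refused whole. The fingers move at their own pace and stop on an object; "squeeze" is the grip in N (left out, the last holds). Time passes only in rows, so rows that do not move let the fingers close. It gives the time, the measured TCP pose, the force and the opening at its end, in the units of the state.
- bot.read_state(): the state, without advancing time (a new reading comes with each control period).
- cams.grab_frame(name): name is "side" or "top"; returns (picture, depth): 420x560x3 uint8, red, green, blue; 420x560 float32, m along the optical axis (not along the pixel's ray), 0 where there is no reading.
- cams.calibration(name): a dict with "intrinsics" (3x3 intrinsics, pixels), "dist" ([k1, k2, p1, p2, k3] as OpenCV has them; the pictures are not rectified), "eye" and "orientation" of the camera in the world. Camera axes: x right, y down, z forward; pixel columns grow to the right and rows downward; lengths in m; the calibration is good to about 2 mm. A picture is of the moment at which its call begins. calibration takes no time and is no camera call.
- order.sign_off(): hands the job in, once; it reports no verdict.
The state is a dict: "clock": time; "qpos": joint angles; "dq": joint speeds; "effort": joint torques, N m; "tool_pos": TCP position; "tcp_rot": TCP orientation; "contact_force": force on the tool from outside, world axes, zero at the start; "wrist_torque": the same for the moment, N m; "gripper_width": finger opening in m.
Only numpy, scipy, OpenCV 4.12 (cv2) and the standard library are available. Lean on these libraries where they do the work, as an engineer would, in place of code of your own. Each camera call takes 0.05 s, during which the arm holds its last target.

## Task

Clear the print bed: with your fingertips, sweep the three flat failed prints (the square frame, the hexagon and the gear) over the bed's edge into the plain undivided scrap tray at one end of it. Only push them along the bed, never pick them up, and leave the tall finished print and everything else standing where it is.

Things in the scene. Friction and masses are not known exactly. Their poses are not given: they have to be found in the camera images.
- bed: 3D-printer bed that stands fixed on the bench: flat dark steel plate 280 mm (its x) by 230 mm (its y) on posts, its top 45 mm above the bench and without any rim. Origin: centre of its underside, at bench level; z up. The two trays stand against its +y and -y edges (one each; which is which varies).
- scrap_tray: Scrap tray: plain open grey tray WITHOUT dividers, empty, fixed, 280 mm (x) by 118 mm (y), 42 mm high (rim 3 mm below the bed's top), walls and floor 3 mm. Its long side stands 2 mm from the bed's +y or -y edge, so its origin lies 176 mm from the bed's along the bed's y. Origin: centre of its underside; axes parallel to the bed's.
- tool_tray: Spare-parts tray: same size and grey, but divided into eight compartments holding small brass and steel nozzles and nuts; fixed, at the bed's other end. Nothing belongs in it. Origin: centre of its underside.
- frame_scrap: Square open frame, 35 by 35 mm outside, 17 by 17 mm hole. Printed in plain white plastic, 10 mm thick, 0.013-0.024 kg, lying flat loose on the bed at any yaw. Origin: centre of its underside, z up. A failed print, to be swept. Pushed by a fingertip it slides, stops when the push stops, and may turn.
- hex_scrap: Hexagonal plate, 35 mm across flats, 40 mm across corners, small grey dot in its middle. Printed in plain white plastic, 10 mm thick, 0.013-0.024 kg, lying flat loose on the bed at any yaw. Origin: centre of its underside, z up. A failed print, to be swept. Pushed by a fingertip it slides, stops when the push stops, and may turn.
- gear_scrap: Toothed gear disc, 39 mm across the teeth, small black dot in its middle. Printed in plain white plastic, 10 mm thick, 0.013-0.024 kg, lying flat loose on the bed at any yaw. Origin: centre of its underside, z up. A failed print, to be swept. Pushed by a fingertip it slides, stops when the push stops, and may turn.
- good_print: The finished print: the only tall white print, a waisted knob of 32 mm diameter and 45 mm height, standing upright loose on the bed among the scraps, 0.05 kg. It stays. Origin: centre of its underside. When the job starts, the three scraps and this stand in four lanes along the bed's y, one in each, at bed x of about -75, -25, 25 and 75 mm (2 mm either way), bed y between -50 and 50 mm.
- glue_stick: Short glue stick, 22 mm diameter, 45 mm high, white with black cap, standing loose near the bed's +x edge (bed x about 125 mm). It stays. Origin: centre of its underside.
- spool: Filament spool lying flat on the bench to the left, 200 mm diameter, 60 mm high. Stays.
- scraper: Spatula-like scraper, 200 mm long, lying on the bench to the right. Stays.
- spray_bottle: Clear bottle, 60 mm diameter, 160 mm high, standing on the bench to the right. Stays.
- mug: White mug, 80 mm diameter, 90 mm high, at the right near side. Stays.
- cutter_box: Cardboard box 110 by 70 by 35 mm at the left near side of the bench. Stays.
- screwdriver: Screwdriver, 170 mm long, lying on the bench at the left. Stays.

How it is judged:
At the end, for the whole second after the job is handed in: All three scraps lie at rest inside the scrap tray, undersides' centres below its rim (less than 36 mm above its underside); the finished print stands upright within 15 mm of where it began (x of frame_scrap in the frame of scrap_tray between -0.137 and 0.137 m and y of frame_scrap in the frame of scrap_tray between -0.056 and 0.056 m and z of each of frame_scrap, hex_scrap, gear_scrap in the frame of scrap_tray below 0.036 m and linear speed of each of frame_scrap, hex_scrap, gear_scrap below 0.03 m/s and x of hex_scrap in the frame of scrap_tray between -0.137 and 0.137 m and y of hex_scrap in the frame of scrap_tray between -0.056 and 0.056 m and x of gear_scrap in the frame of scrap_tray between -0.137 and 0.137 m and y of gear_scrap in the frame of scrap_tray between -0.056 and 0.056 m and distance of good_print from where it was at the start of the episode below 0.015 m and angle between good_print's own z axis and vertical below 0.2 rad); the robot touches nothing.
It fails at once if a scrap is lifted: its underside more than 15 mm above the bed's top (z of any of frame_scrap, hex_scrap, gear_scrap in the frame of bed above 0.06 m).
It fails at once if the finished print is moved more than 15 mm or tipped (distance of good_print from where it was at the start of the episode above 0.015 m or angle between good_print's own z axis and vertical above 0.2 rad).
It fails at once if a bystander is moved more than 20 mm (distance of any of glue_stick, spool, scraper, spray_bottle, mug, cutter_box, screwdriver from where it was at the start of the episode above 0.02 m).
It also fails if it takes over 51 s, if anything falls off the work surface, if the arm or the gripper's body presses on something with over 40 N, if the wrist force passes 120 N, or if a joint passes its speed limit or range.

## Working session

There is one attempt and no reset: what is moved stays moved. The work goes in short steps, Python scripts to look and compute and a tool call to move; the robot and the scene stay as the last step left them, time stands still between calls to the robot, and variables do not carry over. Pictures are saved under pics/ and viewed, and the job is handed in when it is done.

Besides the shell and the picture viewer there is one more tool, called after ">>>" as name(argument=value, ...), one argument or row to a line, values as JSON. move_arm: Moves the arm, as the interface text tells. Its arguments: {"type":"object","properties":{"series":{"type":"array","items":{"type":"array","items":{"type":"number"}}},"squeeze":{"type":"number"}},"required":["series"]}

```bash
mkdir -p pics; ls; python3 - <<'E'
from plant import bot,cams,order
import cv2,numpy as np
for n in("top","side"):
    p,d=cams.grab_frame(n); cv2.imwrite(f"pics/{n}0.png",p[:,:,::-1]); np.save(f"{n}0.npy",d); np.save(f"{n}0p.npy",p)
    print(cams.calibration(n))
s=bot.read_state(); print(s["clock"],s["tool_pos"],s["tcp_rot"],s["gripper_width"],s["contact_force"])
E
```

```text
pics
{'intrinsics': array([[468.25659999,   0.        , 274.4864358 ],
       [  0.        , 468.25659999, 204.41106014],
       [  0.        ,   0.        ,   1.        ]]), 'dist': array([-0.06120671,  0.        ,  0.        ,  0.        ,  0.        ]), 'eye': array([0.25777994, 0.00266836, 1.29188427]), 'orientation': array([[-8.84971459e-03, -9.85060691e-01,  1.71979993e-01],
       [-9.99960324e-01,  8.89272897e-03, -5.20326324e-04],
       [-1.01681846e-03, -1.71977774e-01, -9.85100305e-01]])}
{'intrinsics': array([[421.34825937,   0.        , 284.94877545],
       [  0.        , 421.34825937, 206.6660316 ],
       [  0.        ,   0.        ,   1.        ]]), 'dist': array([0.03105414, 0.        , 0.        , 0.        , 0.        ]), 'eye': array([-0.12646929,  1.09643027,  0.7928513 ]), 'orientation': array([[-0.87766991, -0.23386025,  0.41833589],
       [-0.4792637 ,  0.43073357, -0.76470576],
       [-0.00135704, -0.87165244, -0.49012262]])}
0.1 [0.25094792 0.51708531 0.23086681] [[ 8.99657554e-01 -3.95020981e-04  4.36596071e-01]
 [-4.36596247e-01 -9.13457928e-04  8.99657092e-01]
 [ 4.34287151e-05 -9.99999505e-01 -9.94264003e-04]] 0.08571129960869187 [0.39875643 0.22628013 0.19178866]
```

View pics/top0.png

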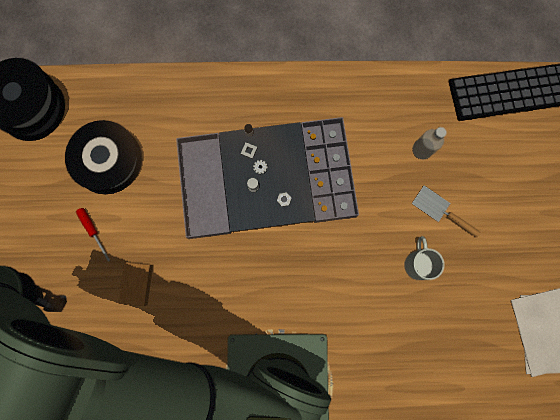

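View pics/side0.png

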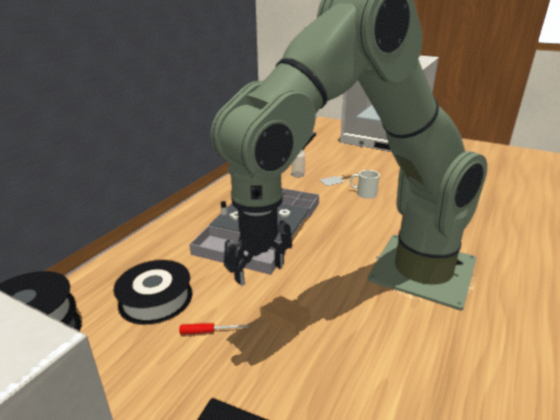

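```bash
cat > h.py <<'E'
import numpy as np,cv2
from plant import cams
def ray(n,px):
    c=cams.calibration(n)
    u=cv2.undistortPoints(np.float64(px).reshape(-1,1,2),c["intrinsics"],c["dist"]).reshape(-1,2)
    return np.array(c["eye"]),np.c_[u,np.ones(len(u))]@np.array(c["orientation"]).T
def onplane(n,px,z):
    e,r=ray(n,px); return e+r*((z-e[2])/r[:,2])[:,None]
def blobs(p,x0,y0,x1,y1,thr=140):
    m=(p[y0:y1,x0:x1].min(2)>thr).astype(np.uint8)
    k,l,s,c=cv2.connectedComponentsWithStats(m)
    return [(s[i,4],c[i]+[x0,y0]) for i in range(1,k) if s[i,4]>15]
E
python3 - <<'E'
from h import *
p=np.load("top0p.npy")
c=p[100:250,165:365]; cv2.imwrite("pics/crop0.png",cv2.resize(c,(800,600),interpolation=cv2.INTER_CUBIC)[:,:,::-1])
for a,c in blobs(p,225,120,305,235): print(a,c,onplane("top",[c],.055)[0],"top45",onplane("top",[c],.09)[0][:2])
d=np.load("top0.npy"); print(d[170,240],d[180,200])
E
```

```text
94 [248.35106383 149.72340426] [0.62648241 0.07228373 0.055     ] top45 [0.61604927 0.07031383]
100 [259.92 166.24] [0.57952437 0.04072286 0.055     ] top45 [0.57041999 0.03964603]
82 [252.23170732 182.65853659] [0.53397078 0.06166573 0.055     ] top45 [0.52615543 0.05999629]
100 [283.69 198.96] [ 0.4883609 -0.0228447  0.055    ] top45 [ 0.48183617 -0.02212276]
1.2813035 1.3190695
```

View pics/crop0.png

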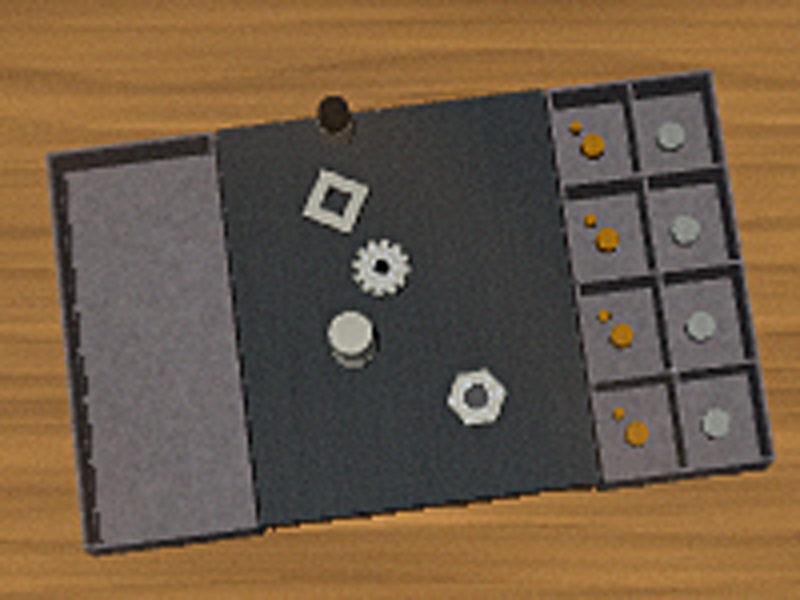

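```bash
cat >> h.py <<'E'
px=np.array([[217,129],[549,91],[599,487],[259,528]])/4+[165-.375,100-.375]
C=onplane("top",px,.045)[:,:2]
ey=((C[0]-C[1])+(C[3]-C[2]));ey/=np.linalg.norm(ey)   # toward scrap
ex=(C[0]-C[3])+(C[1]-C[2]);ex/=np.linalg.norm(ex)
O=C.mean(0)
X=np.array([ey[1],-ey[0]]); X=X+ex; X/=np.linalg.norm(X); Y=np.array([-X[1],X[0]])
def tobed(w): w=np.asarray(w)[:2]-O; return np.array([w@X,w@Y])
def tow(b): return O+b[0]*X+b[1]*Y
E
python3 - <<'E'
from h import *
print(C,O,ex,ey,np.degrees(np.arctan2(X[1],X[0])),np.linalg.norm(C[0]-C[1]),np.linalg.norm(C[1]-C[2]))
for n,w in dict(frame=(.6265,.0723),gear=(.5795,.0407),hexx=(.4884,-.0228)).items(): print(n,tobed(w))
# knob cap circle centre crop (351,332); glue cap (334,113)
print("knob",tobed(onplane("top",[np.array([351,332])/4+[164.625,99.625]],.09)[0]),"glue",tobed(onplane("top",[np.array([334,112])/4+[164.625,99.625]],.09)[0]))
from plant import bot
s=bot.read_state();print(tobed(s["tool_pos"]), bot.__dir__()[:5])
r=s["tcp_rot"];print("tool z yaw",np.degrees(np.arctan2(r[1,2],r[0,2])))
E
```

```text
[[ 0.68194229  0.15508247]
 [ 0.70745887 -0.07657699]
 [ 0.42822038 -0.104768  ]
 [ 0.40256745  0.12348023]] [0.55504725 0.02430443] [0.99432012 0.10643076] [-0.1105781   0.99386744] 6.229123105865568 0.23306051234544728 0.2806579190281417
frame [0.07623863 0.03995925]
gear [0.02608738 0.01364554]
hexx [-0.07136481 -0.03959478]
knob [-0.0248032   0.03823217] glue [0.12702734 0.03313396]
[-0.24883488  0.52286767] ['read_state', 'PlanningError', 'hold_point_z', '__module__', '__dict__']
tool z yaw 64.11308836460614
```

>>> move_arm(
  series=[
    [0,0,0,0,-6.4,0,-1],
    [0,0,0,0,-6.4,0,-1],
    [0,0,0,0,-6.4,0,-1],
    [0,0,0,0,-6.4,0,-1],
    [0,0,0,0,-6.4,0,-1],
    [1.1,0,-3.7,0,0,0,-1],
    [1.1,0,-3.7,0,0,0,-1],
    [1.1,0,-3.7,0,0,0,-1],
    [1.1,0,-3.7,0,0,0,-1],
    [1.1,0,-3.7,0,0,0,-1],
    [1.1,0,-3.7,0,0,0,-1],
    [1.1,0,-3.7,0,0,0,-1],
    [1.1,0,-3.7,0,0,0,-1],
    [1.1,0,-3.7,0,0,0,-1],
    [1.1,0,-3.7,0,0,0,-1],
    [1.1,0,-3.7,0,0,0,-1],
    [1.1,0,-3.7,0,0,0,-1],
    [1.1,0,-3.7,0,0,0,-1],
    [1.1,0,-3.7,0,0,0,-1],
    [1.1,0,-3.7,0,0,0,-1],
  ],
)

```text
clock: 1.77
tool_pos: [0.4745, -0.019, 0.2313]
tcp_rot: [[0.994, -0.0, -0.106], [0.106, -0.0, 0.994], [-0.0, -1.0, -0.0]]
contact_force: [0.3, 0.4, 0.4]
gripper_width: 0.0001
```

```bash
cat > st.py <<'E'
from h import *
from plant import bot
s=bot.read_state();r=np.array(s["tcp_rot"])
print("t",s["clock"],"bed mm",tobed(s["tool_pos"])*1000,"z",s["tool_pos"][2],"w",s["gripper_width"],"F",np.round(s["contact_force"],1))
print("zyaw-96.23:",np.degrees(np.arctan2(r[1,2],r[0,2]))-96.23,"tooly",r[:,1])
E
python3 st.py
```

```text
t 1.7667 bed mm [-84.79123741 -34.35537117] z 0.23127387368577074 w 0.00011700827519899164 F [0.3 0.4 0.4]
zyaw-96.23: -0.12816085825460277 tooly [-1.97275309e-04 -5.67381310e-05 -9.99999979e-01]
```

>>> move_arm(
  series=[
    [0.7,0,-2.5,0,0,0,-1],
    [0.64,0,-2.5,0,0,0,-1],
    [0,3,0,0,0,0,-1],
    [0,3,0,0,0,0,-1],
    [0,3,0,0,0,0,-1],
    [0,3,0,0,0,0,-1],
    [0,3,0,0,0,0,-1],
    [0,2,0,0,0,0,-1],
    [0,1,0,0,0,0,-1],
    [0,0.1,0,0,0,0,-1],
    [0,0,0,0,0,0,-1],
  ],
)

```text
clock: 2.68
tool_pos: [0.4929, -0.0652, 0.0506]
tcp_rot: [[0.994, -0.0, -0.107], [0.107, -0.0, 0.994], [-0.0, -1.0, -0.0]]
contact_force: [0.5, 0.9, 0.0]
gripper_width: -0.0
```

```bash
python3 st.py; python3 - <<'E'
from h import *
p,d=cams.grab_frame("side"); cv2.imwrite("pics/s1.png",cv2.resize(p[150:290,170:370],(800,560),interpolation=cv2.INTER_CUBIC)[:,:,::-1])
E
```

```text
t 2.6833 bed mm [-71.50507204 -82.26509152] z 0.05062976625314469 w -6.809294433849865e-06 F [0.5 0.9 0. ]
zyaw-96.23: -0.11152796082707539 tooly [-2.45217252e-04 -1.26466170e-04 -9.99999962e-01]
```

View pics/s1.png

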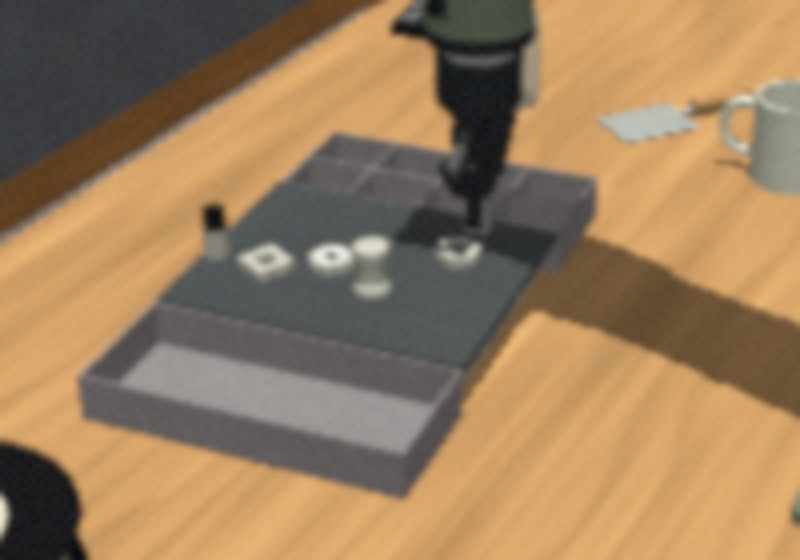

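>>> move_arm(
  series=[
    [0,0,0.7,0,0,0,-1],
    [0,0,0.7,0,0,0,-1],
    [0,0,0.7,0,0,0,-1],
    [0,0,0.7,0,0,0,-1],
    [0,0,0.7,0,0,0,-1],
    [0,0,0.7,0,0,0,-1],
    [0,0,0.7,0,0,0,-1],
    [0,0,0.7,0,0,0,-1],
    [0,0,0.7,0,0,0,-1],
    [0,0,0.7,0,0,0,-1],
    [0,0,0.7,0,0,0,-1],
    [0,0,0.7,0,0,0,-1],
  ],
)

```text
clock: 3.73
tool_pos: [0.4838, 0.0189, 0.0503]
tcp_rot: [[0.994, -0.0, -0.107], [0.107, -0.0, 0.994], [-0.0, -1.0, -0.0]]
contact_force: [0.4, -0.4, -0.7]
gripper_width: -0.0001
```

```bash
cat > look.py <<'E'
import sys
from h import *
p,d=cams.grab_frame("side"); q,e=cams.grab_frame("top")
a=cv2.resize(p[180:280,185:335],(780,520),interpolation=cv2.INTER_CUBIC)
b=cv2.resize(q[100:250,165:365],(780,585),interpolation=cv2.INTER_CUBIC)
cv2.imwrite(f"pics/{sys.argv[1]}s.png",a[:,:,::-1]);cv2.imwrite(f"pics/{sys.argv[1]}t.png",b[:,:,::-1])
for ar,c in blobs(q,180,120,310,240): print(ar,c,tobed(onplane("top",[c],.055)[0])*1000)
E
python3 st.py; python3 look.py a
```

```text
t 3.7333 bed mm [-71.42306488   2.40805234] z 0.05031020605013696 w -8.273463604606523e-05 F [ 0.4 -0.4 -0.7]
zyaw-96.23: -0.11546148488331198 tooly [-6.50469209e-05 -5.50805015e-05 -9.99999996e-01]
```

View pics/as.png

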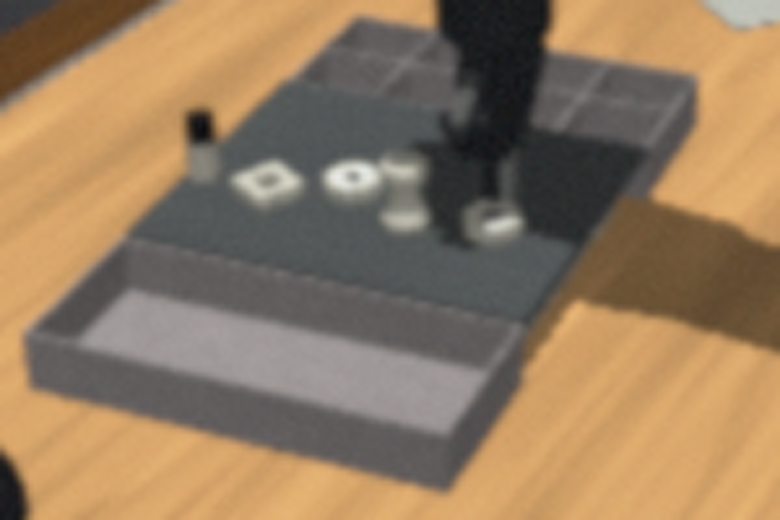

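View pics/at.png

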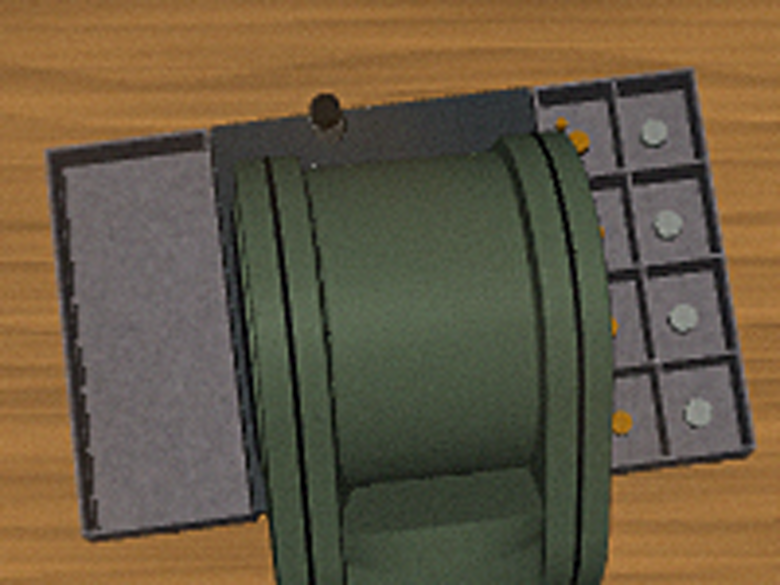

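```bash
python3 - <<'E'
from h import *
print(tobed(onplane("side",[np.array([493,220])/5.2+[184.6,179.6]],.053)[0])*1000)
print(tobed(onplane("side",[np.array([351,178])/5.2+[184.6,179.6]],.055)[0])*1000)
E
```

```text
[-81.29659922  27.53862775]
[26.08685958 17.02911227]
```

>>> move_arm(
  series=[
    [0,0,0.7,0,0,0,-1],
    [0,0,0.7,0,0,0,-1],
    [0,0,0.7,0,0,0,-1],
    [0,0,0.7,0,0,0,-1],
    [0,0,0.7,0,0,0,-1],
    [0,0,0.7,0,0,0,-1],
    [0,0,0.7,0,0,0,-1],
  ],
)

```text
clock: 4.42
tool_pos: [0.4786, 0.0677, 0.0503]
tcp_rot: [[0.994, -0.0, -0.107], [0.107, -0.0, 0.994], [-0.0, -1.0, -0.0]]
contact_force: [0.9, 0.8, -0.0]
gripper_width: 0.0
```

```bash
python3 st.py; python3 look.py b
```

```text
t 4.4167 bed mm [-71.3317873   51.47503092] z 0.05029740089260515 w 3.698707963739295e-05 F [ 0.9  0.8 -0. ]
zyaw-96.23: -0.10964743175746605 tooly [-5.95902202e-05 -8.06815252e-05 -9.99999995e-01]
```

View pics/bs.png

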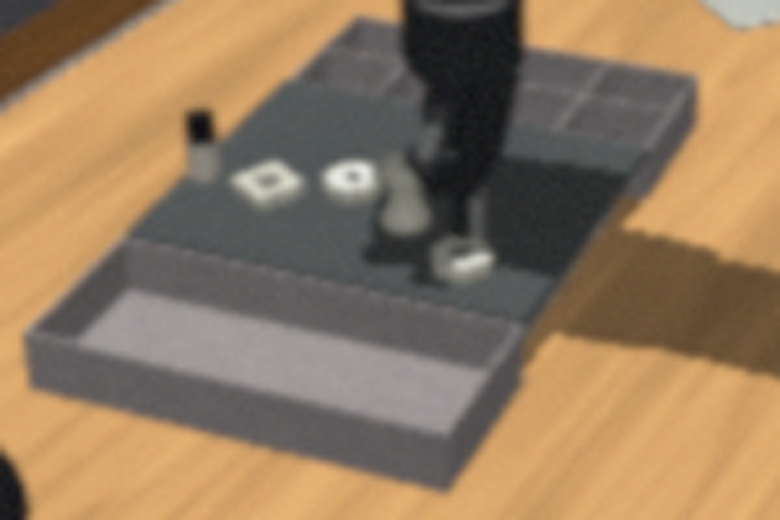

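```bash
python3 - <<'E'
from h import *
print(tobed(onplane("side",[np.array([462,257])/5.2+[184.6,179.6]],.053)[0])*1000)
p=cv2.imread("pics/bs.png")[120:320,300:560]; cv2.imwrite("pics/bz.png",cv2.resize(p,(780,600)))
E
```

```text
[-80.73120284  76.01826035]
```

View pics/bz.png

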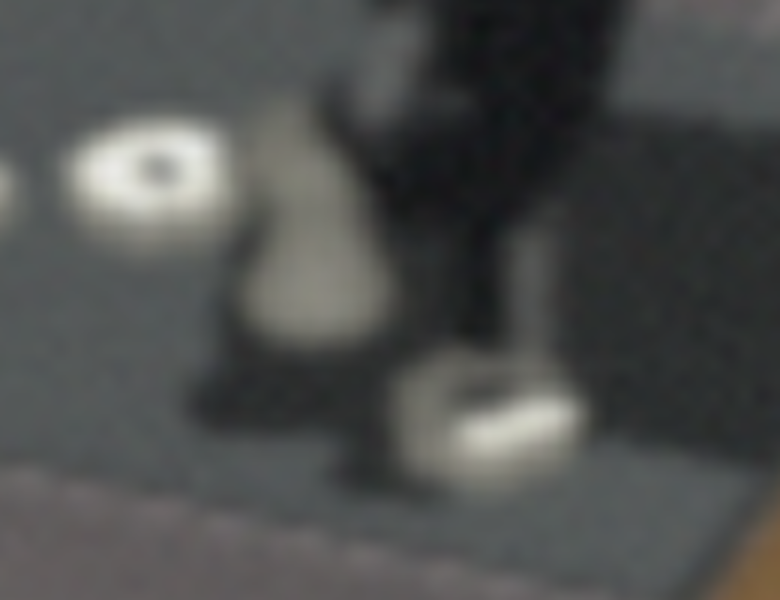

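>>> move_arm(
  series=[
    [0,0,0.7,0,0,0,-1],
    [0,0,0.7,0,0,0,-1],
    [0,0,0.7,0,0,0,-1],
    [0,0,0.7,0,0,0,-1],
    [0,0,0.7,0,0,0,-1],
    [0,0,0.7,0,0,0,-1],
    [0,0,0.7,0,0,0,-1],
    [0,0,0.7,0,0,0,-1],
    [0,0,0.3,0,0,0,-1],
    [0,0,0,0,0,0,-1],
  ],
)

```text
clock: 5.35
tool_pos: [0.4722, 0.1265, 0.0503]
tcp_rot: [[0.994, -0.0, -0.107], [0.107, 0.0, 0.994], [-0.0, -1.0, 0.0]]
contact_force: [-0.5, -1.0, 0.2]
gripper_width: 0.0002
```

```bash
python3 st.py; python3 look.py c
```

```text
t 5.35 bed mm [-71.23185097 110.53617659] z 0.05027418187746428 w 0.00021481205463021863 F [-0.5 -1.   0.2]
zyaw-96.23: -0.06199510923850937 tooly [-7.49248585e-05  1.39984444e-04 -9.99999987e-01]
100 [248.31 149.87] [75.8181286  40.10136749]
104 [259.78846154 166.27884615] [26.04800796 14.03331714]
21 [255.04761905 180.95238095] [-13.09766642  31.34400903]
```

View pics/cs.png

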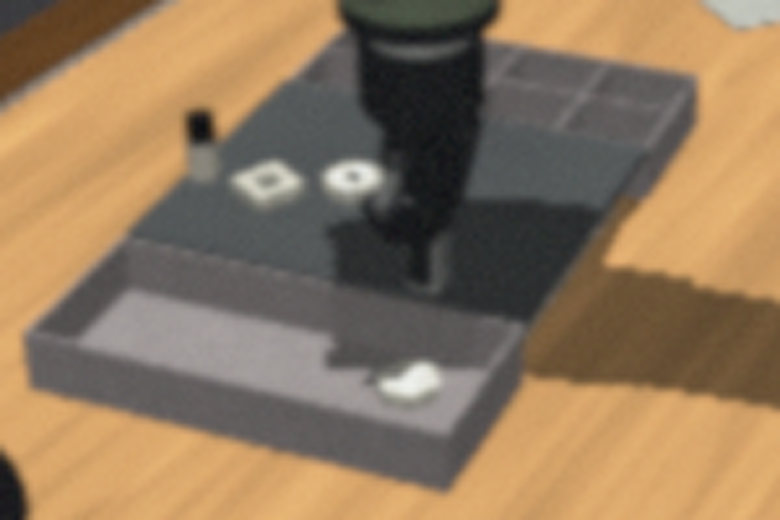

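>>> move_arm(
  series=[
    [0,-2.5,0,0,0,0,-1],
    [0,-2.5,0,0,0,0,-1],
    [0,-2.5,0,0,0,0,-1],
    [0,-2.5,0,0,0,0,-1],
    [2.43,0,-3.35,0,0,0,-1],
    [2.43,0,-3.35,0,0,0,-1],
    [2.43,0,-3.35,0,0,0,-1],
    [2.43,0,-3.35,0,0,0,-1],
    [0,0,0,0,0,0,-1],
    [0,0,0,0,0,0,-1],
  ],
)

```text
clock: 6.28
tool_pos: [0.5837, 0.0002, 0.1497]
tcp_rot: [[0.995, -0.0, -0.103], [0.103, -0.001, 0.995], [-0.001, -1.0, -0.001]]
contact_force: [0.3, 1.3, -0.7]
gripper_width: -0.0003
```

```bash
python3 st.py; python3 look.py d
```

```text
t 6.2833 bed mm [ 25.84732922 -27.080425  ] z 0.14972131150464454 w -0.0003270967849651055 F [ 0.3  1.3 -0.7]
zyaw-96.23: -0.3408995524677749 tooly [-4.55402290e-04 -6.37860238e-04 -9.99999693e-01]
48 [244.95833333 150.04166667] [76.42124547 49.27708736]
128 [213.46875 213.09375] [-87.51071711 151.58395232]
```

View pics/ds.png

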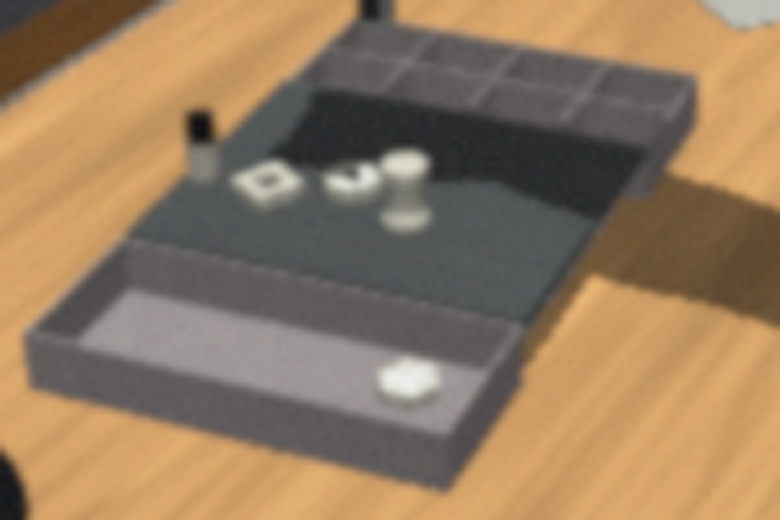

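>>> move_arm(
  series=[
    [0,2.5,0,0,0,0,-1],
    [0,2.5,0,0,0,0,-1],
    [0,2.5,0,0,0,0,-1],
    [0,2,0,0,0,0,-1],
    [0,0.45,0,0,0,0,-1],
    [0,0,0,0,0,0,-1],
    [0,0,0.7,0,0,0,-1],
    [0,0,0.7,0,0,0,-1],
    [0,0,0.7,0,0,0,-1],
    [0,0,0.7,0,0,0,-1],
    [0,0,0.7,0,0,0,-1],
    [0,0,0.7,0,0,0,-1],
    [0,0,0.7,0,0,0,-1],
  ],
)

```text
clock: 7.47
tool_pos: [0.578, 0.0523, 0.051]
tcp_rot: [[0.994, 0.0, -0.107], [0.107, -0.0, 0.994], [0.0, -1.0, -0.0]]
contact_force: [0.4, -0.3, 0.0]
gripper_width: 0.0003
```

```bash
python3 st.py; python3 look.py e
```

```text
t 7.4667 bed mm [25.88461762 25.31866204] z 0.05095426715489669 w 0.0003429759194293879 F [ 0.4 -0.3  0. ]
zyaw-96.23: -0.10675809761200128 tooly [ 1.49552536e-04 -6.53808957e-05 -9.99999987e-01]
128 [213.46875 213.09375] [-87.51071711 151.58395232]
```

View pics/es.png

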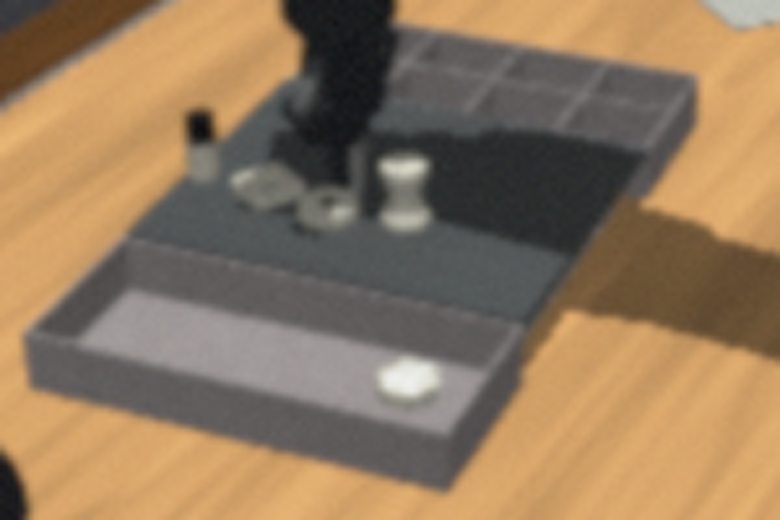

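>>> move_arm(
  series=[
    [0,0,0.7,0,0,0,-1],
    [0,0,0.7,0,0,0,-1],
    [0,0,0.7,0,0,0,-1],
    [0,0,0.7,0,0,0,-1],
    [0,0,0.7,0,0,0,-1],
    [0,0,0.7,0,0,0,-1],
    [0,0,0,0,0,0,-1],
  ],
)

```text
clock: 8.15
tool_pos: [0.5734, 0.0952, 0.0508]
tcp_rot: [[0.994, -0.0, -0.108], [0.108, 0.001, 0.994], [-0.0, -1.0, 0.001]]
contact_force: [-0.6, 0.7, 0.1]
gripper_width: 0.0
```

```bash
python3 st.py; python3 look.py f
```

```text
t 8.15 bed mm [25.89669413 68.44192747] z 0.05079319997947741 w 2.4776025088694155e-05 F [-0.6  0.7  0.1]
zyaw-96.23: -0.018701367123981072 tooly [-9.57540091e-05  7.76078182e-04 -9.99999694e-01]
```

View pics/fs.png

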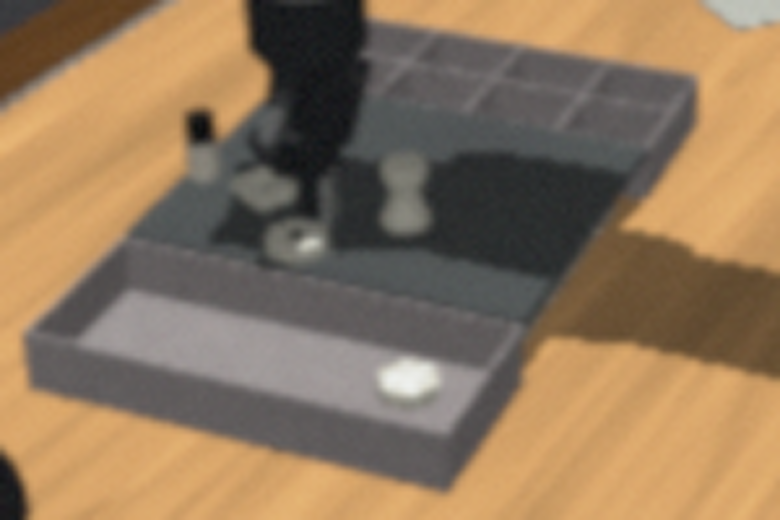

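>>> move_arm(
  series=[
    [0,0,0.7,0,0,0,-1],
    [0,0,0.7,0,0,0,-1],
    [0,0,0.7,0,0,0,-1],
    [0,0,0.7,0,0,0,-1],
    [0,0,0.7,0,0,0,-1],
    [0,0,0.7,0,0,0,-1],
    [0,0,0,0,0,0,-1],
    [0,0,0,0,0,0,-1],
    [0,-2.5,0,0,0,0,-1],
    [0,-2.5,0,0,0,0,-1],
    [0,-2.5,0,0,0,0,-1],
    [0,-2.5,0,0,0,0,-1],
    [1.25,0,-2.85,0,0,0,-1],
    [1.25,0,-2.85,0,0,0,-1],
    [1.25,0,-2.85,0,0,0,-1],
    [1.25,0,-2.85,0,0,0,-1],
    [0,0,0,0,0,0,-1],
    [0,0,0,0,0,0,-1],
  ],
)

```text
clock: 9.75
tool_pos: [0.6312, 0.0247, 0.1504]
tcp_rot: [[0.995, -0.0, -0.103], [0.103, -0.001, 0.995], [-0.0, -1.0, -0.001]]
contact_force: [1.0, 0.9, -0.6]
gripper_width: 0.0001
```

```bash
python3 st.py; python3 look.py g
```

```text
t 9.75 bed mm [75.77144608 -7.89134227] z 0.1504363290930122 w 6.878662085305931e-05 F [ 1.   0.9 -0.6]
zyaw-96.23: -0.29747389800122903 tooly [-2.99334310e-04 -7.68719688e-04 -9.99999660e-01]
116 [206.99137931 175.75862069] [ 16.67770634 159.37892778]
128 [213.46875 213.09375] [-87.51071711 151.58395232]
```

View pics/gs.png

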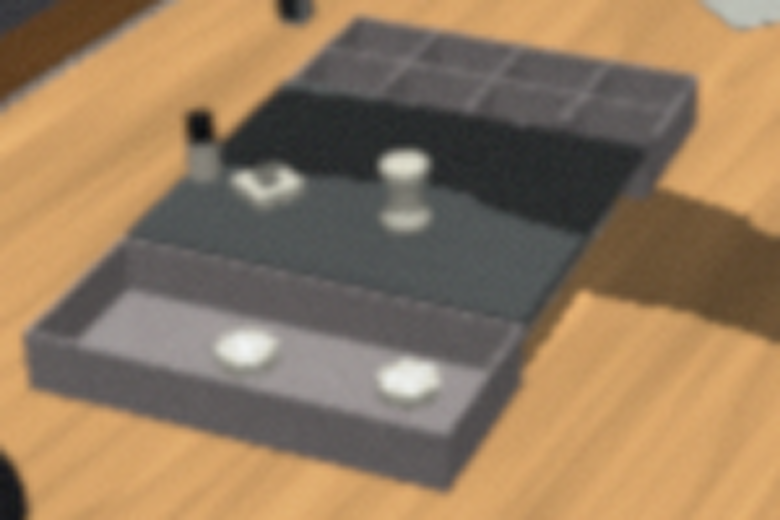

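>>> move_arm(
  series=[
    [0,2.5,0,0,0,0,-1],
    [0,2.5,0,0,0,0,-1],
    [0,2.5,0,0,0,0,-1],
    [0,2,0,0,0,0,-1],
    [0,0.45,0,0,0,0,-1],
    [0,0,0,0,0,0,-1],
    [0,0,0.6,0,0,0,-1],
    [0,0,0.6,0,0,0,-1],
    [0,0,0.6,0,0,0,-1],
    [0,0,0.6,0,0,0,-1],
    [0,0,0.6,0,0,0,-1],
    [0,0,0.6,0,0,0,-1],
    [0,0,0.6,0,0,0,-1],
    [0,0,0.6,0,0,0,-1],
  ],
)

```text
clock: 11.02
tool_pos: [0.6258, 0.0754, 0.0513]
tcp_rot: [[0.994, -0.0, -0.107], [0.107, -0.0, 0.994], [-0.0, -1.0, -0.0]]
contact_force: [0.5, 0.8, 0.5]
gripper_width: -0.0003
```

```bash
python3 st.py; python3 look.py i
```

```text
t 11.0167 bed mm [75.86562306 43.07385603] z 0.05134952757553836 w -0.00032967334836904786 F [0.5 0.8 0.5]
zyaw-96.23: -0.1112138894159358 tooly [-3.18891577e-05 -6.89145451e-05 -9.99999997e-01]
113 [207.02654867 175.72566372] [ 16.75784655 159.27544676]
128 [213.46875 213.09375] [-87.51071711 151.58395232]
```

View pics/is.png

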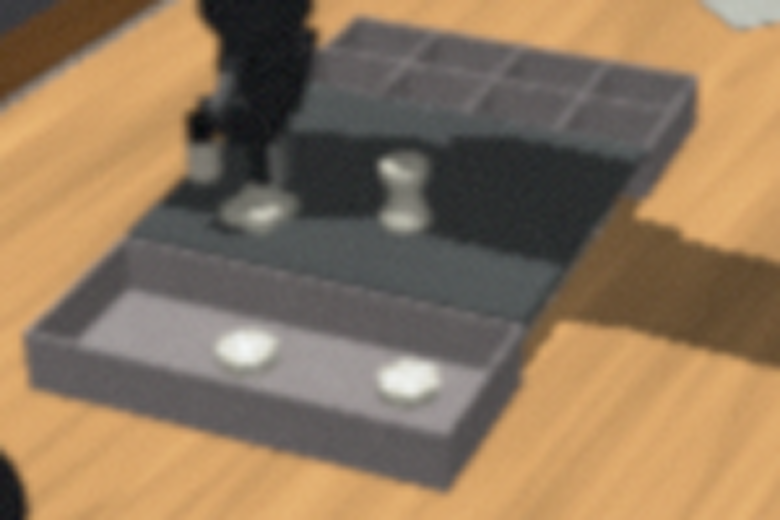

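>>> move_arm(
  series=[
    [0,0.05,0.6,0,0,0,-1],
    [0,0.05,0.6,0,0,0,-1],
    [0,0,0.6,0,0,0,-1],
    [0,0,0.6,0,0,0,-1],
    [0,0,0.6,0,0,0,-1],
  ],
)

```text
clock: 11.53
tool_pos: [0.6226, 0.1052, 0.0503]
tcp_rot: [[0.994, -0.0, -0.107], [0.107, 0.0, 0.994], [-0.0, -1.0, 0.0]]
contact_force: [-0.4, -0.6, 0.1]
gripper_width: -0.0001
```

```bash
python3 st.py; python3 look.py j
```

```text
t 11.5333 bed mm [75.92380323 73.13421906] z 0.0502646263629319 w -6.629737999466885e-05 F [-0.4 -0.6  0.1]
zyaw-96.23: -0.1087647487346004 tooly [-8.37614835e-05  3.75167702e-06 -9.99999996e-01]
```

View pics/js.png

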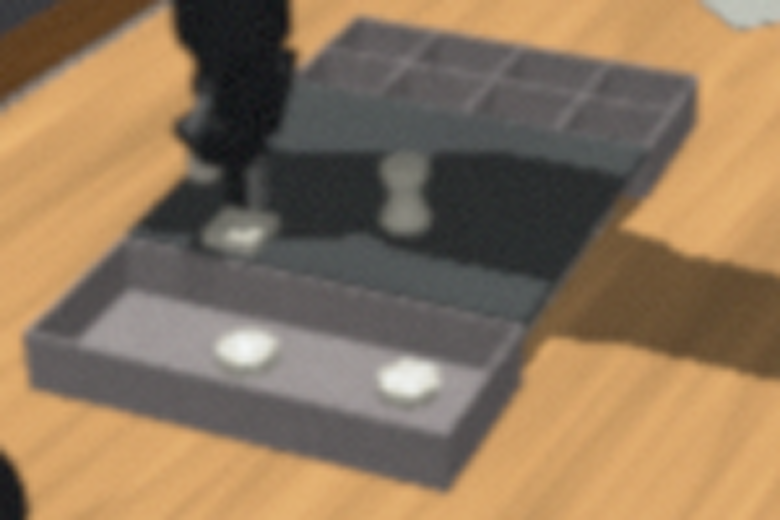

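>>> move_arm(
  series=[
    [0,0,0.6,0,0,0,-1],
    [0,0,0.6,0,0,0,-1],
    [0,0,0.6,0,0,0,-1],
    [0,0,0.6,0,0,0,-1],
    [0,0,0.6,0,0,0,-1],
    [0,0,0.6,0,0,0,-1],
    [0,0,0.3,0,0,0,-1],
    [0,0,0,0,0,0,-1],
    [0,0,0,0,0,0,-1],
    [0,-2.5,0,0,0,0,-1],
    [0,-2.5,0,0,0,0,-1],
    [0,-2.5,0,0,0,0,-1],
    [0,-2.5,0,0,0,0,-1],
    [0,-2.5,0,0,0,0,-1],
    [0,-2.5,0,0,0,0,-1],
    [0,-2.5,0,0,0,0,-1],
  ],
)

```text
clock: 12.97
tool_pos: [0.6185, 0.1427, 0.2266]
tcp_rot: [[0.994, 0.0, -0.106], [0.106, -0.0, 0.994], [-0.0, -1.0, -0.0]]
contact_force: [0.2, -0.8, 0.3]
gripper_width: -0.0002
```

>>> move_arm(
  series=[
    [0,0,-3.8,0,0,0,-1],
    [0,0,-3.8,0,0,0,-1],
    [0,0,-3.8,0,0,0,-1],
    [0,0,-3.8,0,0,0,-1],
    [0,0,-3.8,0,0,0,-1],
    [0,0,-3.8,0,0,0,-1],
    [0,0,-3.8,0,0,0,-1],
    [0,0,-3.8,0,0,0,-1],
    [0,0,-3.8,0,0,0,-1],
    [0,0,0,0,0,0,-1],
    [0,0,0,0,0,0,-1],
  ],
)

```text
clock: 13.88
tool_pos: [0.6543, -0.1995, 0.2247]
tcp_rot: [[0.995, -0.001, -0.103], [0.103, -0.001, 0.995], [-0.001, -1.0, -0.001]]
contact_force: [0.2, 0.7, -0.1]
gripper_width: 0.0002
```

```bash
python3 st.py; python3 look.py k; python3 - <<'E'
import cv2
a=cv2.imread("pics/ks.png");b=cv2.imread("pics/kt.png")
cv2.imwrite("pics/kk.png",cv2.vconcat([cv2.resize(a,(430,290)),cv2.resize(b,(430,305))]))
E
```

```text
t 13.8833 bed mm [  74.41149674 -233.28525438] z 0.22472621292763725 w 0.0001868455624507255 F [ 0.2  0.7 -0.1]
zyaw-96.23: -0.3296489607653399 tooly [-7.41403418e-04 -6.87291628e-04 -9.99999489e-01]
230 [207.16956522 169.50869565] [ 34.01570521 157.29871082]
84 [252.19047619 182.5952381 ] [-16.71082382  39.51929271]
133 [213.33834586 212.94736842] [-87.07505567 151.89351694]
```

View pics/kk.png

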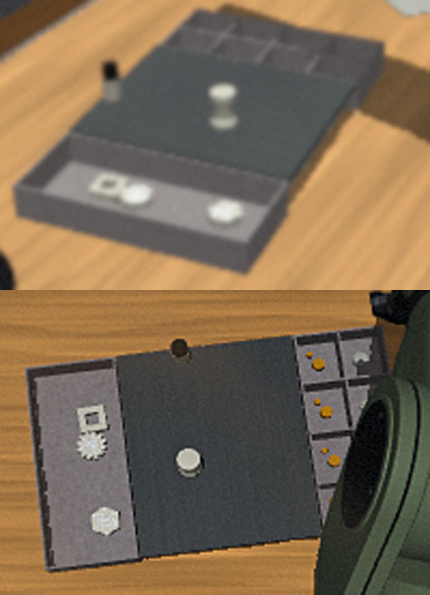

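```bash
python3 -c "
from plant import order
print(order.sign_off())"
```

```text
the job is handed in; nothing more can be done
None
```

I swept the hexagon, the gear and then the frame along their lanes over the bed's +y edge into the undivided tray, using the shut fingertips. I then pulled the arm clear and handed the job in at about 14 s; `sign_off` reports no verdict.

- **Scraps:** In the last pictures from both cameras, all three lie in the scrap tray. The gear and frame are side by side or touching. They look flat, but I did not measure their heights.
- **Finished print:** It is upright, and its image centroid moved less than 0.1 px from the first picture, so it did not move measurably.
- **Bystanders:** The glue stick looks unmoved by eye. I did not measure the items on the bench, but the arm did not go near them.
- **Forces:** Every contact-force reading, taken at the end of a move, stayed within about 2 N.

One reading disagreed while I pushed the hexagon. The side view put its centre about 10 mm off the lane's line. I put this down to the fingertips hiding part of it, and it still dropped into the tray.

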